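# Pack the sampling caddy

## Robot

A 6-joint arm with a two-finger parallel gripper is mounted at the origin on a cart in front of the work surface, level with it; the furniture and walls round the work are solid. World frame = base frame: x ahead of the robot, y to its left, z up, the work surface at z = 0. Lengths are in m, angles in degrees, forces in N, time in s.
With the tool pointing down it reaches from about 0.25 to 0.8 m from the base axis. Payload 3.9 kg.
Tool frame: the origin (TCP) lies at the very end of the fingers, on their centre line; the grasp point (between the pads) lies 19 mm behind it; z points along the fingers, y is the line along which they close (so a half turn about z gives the same grasp; the last joint's range is limited). The gripper opens to 85 mm and grips with 20 to 120 N. Pads are 22 mm wide; open, the fingers measure 114 mm over their backs; the gripper's body (76 mm by 85 mm) begins 54 mm behind the grasp point. The pads swing forward as they close: fully open they stand 13 mm farther back than shut.
Start: joints at [67.265, 14.897, -7.913, 67.191, 0, 90], TCP at [0.203, 0.484, 0.231] pointing down, gripper open.
Joint ranges: [-159.42, 159.42], [-47.68, 98.78], [-73.54, 78.23], [-108.79, 121.32], [-90, 84.71], [-180, 180]. Speed limits (degrees/s): [147.25, 147.25, 180, 180, 180, 180].

## Interface

Orientations are given as a 3x3 rotation matrix whose columns are the frame's x, y, z axes.
In Python, from station import manip, set_gripper, ik, vision, models gives the robot as it stands. The module is installed in compiled form; this text tells all that it offers. Calls block until the motion is done:
- manip.goto(position, orientation): joint-space move of the TCP to a pose.
- manip.move_linear(position, feed=0.15, ori=None, stop_force=None): straight line of the TCP; ori=None keeps the orientation; feed is the mean speed in m/s. With stop_force (N) it stops when the force on the tool has changed by that much, and returns True; else False.
- manip.goto_joints(angles): joint-space move.
- set_gripper(opening, squeeze=None): finger opening in m; squeeze is the grip in N (None keeps the last); returns when the fingers have stopped.
- manip.wait(seconds).
- ik(position, orientation): joint angles nearest the present ones, or None.
- manip.get_state(): the state.
- vision.get_image(name): name is "scene" or "side" or "wrist"; returns the picture (420x560x3 uint8, red, green, blue); there is no depth.
- vision.calibration(name): a dict with "camera_matrix" (3x3 intrinsics, pixels), "position" and "orientation" of the camera in the world. Camera axes: x right, y down, z forward; pixel columns grow to the right and rows downward; lengths in m; the calibration is good to about 2 mm. A picture is of the moment at which its call begins: read the wrist's pose just before it. calibration takes no time and is no camera call; for the wrist camera it gives the pose at the moment of the call.
A pose or a line that the arm cannot do raises manip.IKError and nothing moves.
- manip.sign_off(): hands the job in; it is judged then, once.
Trained networks look in the newest picture that a camera, given by its name, has taken for a name from the list of things; names that differ only in an ending like _2 or _b are one class to them, and where a whole thing is asked for, a point or a joint stands for the part that bears it (a point fixed in the world has none). Each returns a list of dicts, best first, with "conf" (0 to 1); they miss things now and then, are a little off and sometimes report something else, mostly with a low value. They report only what shows in the picture. A call takes as long as a camera call.
- models.boxes_of(camera, name): "box" ([left, top, width, height] in pixels, round what is visible of it).
- models.regions_of(camera, name): "mask" (420x560 bool, what is visible of it) and "box" ([left, top, width, height] in pixels, round what is visible of it).
The state is a dict: "time_s": time; "qpos": joint angles; "dq": joint speeds; "tau": joint torques, N m; "tool_pos": TCP position; "eef_rot": TCP orientation; "force": force on the tool from outside, world axes, zero at the start; "moment": the same for the moment, N m; "opening": finger opening in m; "grip_force": force on a finger pad.
Only numpy, scipy, OpenCV 4.12 (cv2) and the standard library are available. Lean on these libraries where they do the work, as an engineer would, in place of code of your own. Each camera call takes 0.05 s, during which the arm holds its last target. There are 200 camera calls.

## Task

Pack the grey carrier tray for the next sampling round: stand the amber bottle in the large blue cup, stand the black-capped vial in the small green cup, and lay the yellow tape roll flat over the orange post. Set each down gently without dropping or toppling it, and leave the clear bottle, the white-capped vial and the white tape roll where they are.

Things in the scene. Friction and masses are not known exactly. Their poses are not given: they have to be found in the camera images.
- amber_bottle: To be packed: brown (amber) glass laboratory bottle with blue screw cap, 56 mm diameter, 104 mm tall in all, standing. The straight body to grip is 56 mm wide up to about 65 mm above its foot; the narrower shoulder and cap lie above. About 0.19 kg. Origin: centre of its underside, z up the axis. Other bottles at the far back left of the bench are not part of the job.
- clear_bottle: Stays where it is (look-alike of the amber bottle): same shape and blue cap, 56 mm diameter, 104 mm tall, but of clear colourless glass. Origin: centre of its underside, z up.
- black_vial: To be packed: small clear glass sample vial with black screw cap, 27 mm diameter, 59 mm tall, standing; grip the straight glass body below 50 mm. About 22 g. Origin: centre of its underside, z up.
- white_vial: Stays where it is (look-alike of the black-capped vial): same vial with white cap, 27 mm diameter, 59 mm tall. Origin: centre of its underside, z up.
- yellow_tape: To be packed: roll of yellow tape lying flat, a ring 67 mm outer diameter, bore about 40 mm, 18 mm high, about 30 g; grip it across the outside. Origin: centre of its underside on the ring's axis, z up.
- white_tape: Stays where it is (look-alike of the yellow roll): white tape roll lying flat, 52 mm diameter, 13 mm high. Origin: centre of its underside, z up.
- caddy: Grey open carrier tray, fixed to the bench: 104 mm (own x) by 345 mm (own y), walls 4 mm thick and 16 mm high, the holders in it stand about 5 mm above the bench, wire loop handles reach 23 mm beyond each short end. It carries three coloured holders in one row along its own y, 110 mm apart and in any order, their tops open to above. Origin: centre of the underside.
- bottle_cup: Holder for the bottle, fixed in the tray: blue, a low round open cup on a 94 by 98 mm base. Cup outer diameter 86 mm, inner 74 mm, rim 20 mm and inner floor 6 mm above this origin. Origin: centre of the underside, z up.
- vial_cup: Holder for the vial, fixed in the tray: green, a low round open cup on a 94 by 98 mm base. Cup outer diameter 58 mm, inner 46 mm, rim 20 mm and inner floor 6 mm above this origin. Origin: centre of the underside, z up.
- tape_post: Holder for the tape roll, fixed in the tray: orange, a round pedestal 72 mm in diameter on a 94 by 98 mm base, its flat top 16 mm above this origin, with a post 20 mm in diameter in the middle that rises to 30 mm above this origin (14 mm above the flat top) and goes into the roll's bore. Origin: centre of the underside, z up.

How it is judged (in metres and radians):
At the end, for the whole second after the job is handed in: Amber bottle upright in the blue cup, black-capped vial upright in the green cup, yellow roll flat round the orange post: each within 14 mm of the holder's axis, 4 mm of seat height, 0.1 rad of upright, at rest. The three look-alikes upright within 30 mm of their starts (horizontal distance between amber_bottle and bottle_cup below 0.014 m and z of amber_bottle in the frame of bottle_cup between 0.002 and 0.01 m and angle between each of amber_bottle, black_vial, yellow_tape, clear_bottle, white_vial, white_tape's own z axis and vertical below 0.1 rad and linear speed of each of amber_bottle, black_vial, yellow_tape below 0.02 m/s and horizontal distance between black_vial and vial_cup below 0.014 m and z of black_vial in the frame of vial_cup between 0.002 and 0.01 m and horizontal distance between yellow_tape and tape_post below 0.014 m and z of yellow_tape in the frame of tape_post between 0.012 and 0.02 m and distance of each of clear_bottle, white_vial, white_tape from where it was at the start of the episode below 0.03 m); the robot touches nothing.
It fails at once if the clear bottle, white-capped vial or white tape roll is moved more than 30 mm or knocked over ((distance of clear_bottle from where it was at the start of the episode above 0.03 m or angle between clear_bottle's own z axis and vertical above 0.6 rad) or (distance of white_vial from where it was at the start of the episode above 0.03 m or angle between white_vial's own z axis and vertical above 0.6 rad) or (distance of white_tape from where it was at the start of the episode above 0.03 m or angle between white_tape's own z axis and vertical above 0.6 rad)).
It fails at once if the amber bottle, black-capped vial or yellow roll is dropped (falls free faster than 0.7 m/s, a drop of about 25 mm) ((contact force between amber_bottle and the arm below 0.02 N and contact force between amber_bottle and the fingers below 0.02 N and linear speed of amber_bottle above 0.7 m/s) or (contact force between black_vial and the arm below 0.02 N and contact force between black_vial and the fingers below 0.02 N and linear speed of black_vial above 0.7 m/s) or (contact force between yellow_tape and the arm below 0.02 N and contact force between yellow_tape and the fingers below 0.02 N and linear speed of yellow_tape above 0.7 m/s)).
It fails at once if the amber bottle or the black-capped vial is tipped over (angle between any of amber_bottle, black_vial's own z axis and vertical above 0.8 rad).
It also fails if it takes over 96 s, if anything falls off the work surface, if the arm or the gripper's body presses on something with over 40 N, if the wrist force passes 120 N, or if a joint passes its speed limit or range.

## Working session

There is one attempt and no reset: what is moved stays moved. The work goes in short steps, each a Python script; the robot and the scene stay as the last script left them, time stands still between calls to the robot, and variables do not carry over. Pictures are saved under pics/ and viewed, at most 14 in all, crops included, and the job is handed in when it is done.

```bash
mkdir -p pics; cat > h.py <<'E'
import numpy as np, cv2
from station import manip, set_gripper, ik, vision, models
def ray(cal,u,v):
    K=np.array(cal["camera_matrix"]);R=np.array(cal["orientation"]);p=np.array(cal["position"])
    return p,R@np.linalg.solve(K,[u,v,1.])
def atz(cal,u,v,z):
    p,d=ray(cal,u,v);return (p+d*(z-p[2])/d[2])[:2]
def proj(cal,P):
    K=np.array(cal["camera_matrix"]);R=np.array(cal["orientation"]);p=np.array(cal["position"])
    q=(np.atleast_2d(P)-p)@R;q=q@K.T;return q[:,:2]/q[:,2:]
def save(n,im): cv2.imwrite(f"pics/{n}.png",cv2.cvtColor(im,cv2.COLOR_RGB2BGR))
E
python3 - <<'E'
from h import *
ims=[]
for c in("scene","side","wrist"):
    im=vision.get_image(c);cal=vision.calibration(c);save(c+"0",im)
    print(c,np.round(cal["camera_matrix"],0).tolist(),np.round(cal["position"],3),np.round(cal["orientation"],2).tolist())
    for n in "amber_bottle clear_bottle black_vial white_vial yellow_tape white_tape caddy bottle_cup vial_cup tape_post".split():
        print(n,[(np.round(b["box"]).astype(int).tolist(),round(b["conf"],2)) for b in models.boxes_of(c,n)][:3])
E
```

```text
scene [[470.0, 0.0, 282.0], [0.0, 470.0, 208.0], [0.0, 0.0, 1.0]] [-0.241 -0.424  0.587] [[0.57, -0.42, 0.7], [-0.82, -0.29, 0.49], [0.0, -0.86, -0.51]]
amber_bottle [([216, 145, 21, 43], 0.86)]
clear_bottle [([254, 157, 24, 46], 0.71)]
black_vial [([356, 205, 16, 28], 0.84)]
white_vial [([407, 220, 21, 33], 0.84)]
yellow_tape [([298, 199, 31, 19], 0.78)]
white_tape [([171, 184, 22, 15], 0.76)]
caddy [([203, 206, 171, 73], 0.95)]
bottle_cup [([218, 208, 51, 27], 0.81)]
vial_cup [([302, 236, 62, 34], 0.58), ([405, 222, 21, 27], 0.51)]
tape_post [([259, 222, 53, 34], 0.92)]
side [[416.0, 0.0, 276.0], [0.0, 416.0, 211.0], [0.0, 0.0, 1.0]] [0.549 0.816 0.614] [[-1.0, -0.0, -0.02], [0.01, 0.61, -0.79], [0.01, -0.79, -0.61]]
amber_bottle [([229, 273, 33, 51], 0.58)]
clear_bottle [([240, 222, 30, 50], 0.97)]
black_vial [([250, 168, 13, 24], 0.64)]
white_vial [([302, 321, 29, 28], 0.53), ([253, 147, 9, 22], 0.49)]
yellow_tape [([243, 210, 26, 18], 0.63)]
white_tape [([299, 320, 31, 31], 0.61), ([242, 223, 30, 50], 0.58)]
caddy [([283, 170, 67, 104], 0.71), ([238, 222, 33, 50], 0.48)]
bottle_cup [([240, 220, 30, 52], 0.65), ([300, 226, 42, 41], 0.61), ([288, 179, 36, 24], 0.44)]
vial_cup [([290, 177, 34, 25], 0.7), ([300, 321, 27, 28], 0.36)]
tape_post [([292, 204, 44, 30], 0.66)]
wrist [[314.0, 0.0, 278.0], [0.0, 314.0, 211.0], [0.0, 0.0, 1.0]] [0.13  0.516 0.373] [[0.39, 0.88, 0.29], [0.92, -0.37, -0.12], [-0.0, 0.31, -0.95]]
amber_bottle []
clear_bottle []
black_vial []
white_vial [([264, 358, 37, 16], 0.73)]
yellow_tape []
white_tape [([263, 355, 39, 22], 0.57)]
caddy [([102, 399, 5, 10], 0.4)]
bottle_cup [([107, 395, 14, 24], 0.61)]
vial_cup []
tape_post [([80, 397, 31, 23], 0.88)]
```

```bash
python3 - <<'E'
from h import *
a=cv2.imread("pics/scene0.png")[110:310,140:460];b=cv2.imread("pics/side0.png")[130:370,180:400]
save("both",cv2.cvtColor(np.hstack([cv2.resize(a,(480,300)),cv2.resize(b,(275,300))]),cv2.COLOR_BGR2RGB))
S=vision.calibration("scene");D=vision.calibration("side")
# two-view triangulation, box centres (mid-height)
h=dict(amber_bottle=((216,145,21,43),(229,273,33,51),.052),clear_bottle=((254,157,24,46),(240,222,30,50),.052),black_vial=((356,205,16,28),(250,168,13,24),.03),
white_vial=((407,220,21,33),(253,147,9,22),.03),yellow_tape=((298,199,31,19),(243,210,26,18),.009),white_tape=((171,184,22,15),(299,320,31,31),.007),bottle_cup=((218,208,51,27),(300,226,42,41),.018),tape_post=((259,222,53,34),(292,204,44,30),.018),vial_cup=((302,236,62,34),(290,177,34,25),.018),caddy=((203,206,171,73),(283,170,67,104),.01))
for n,(s,d,z) in h.items():
    c=lambda b:(b[0]+b[2]/2,b[1]+b[3]/2)
    print(n,atz(S,*c(s),z).round(3),atz(D,*c(d),z).round(3))
E
```

```text
amber_bottle [0.578 0.321] [0.59  0.336]
clear_bottle [0.576 0.192] [0.577 0.204]
black_vial [ 0.583 -0.071] [ 0.58  -0.071]
white_vial [ 0.585 -0.193] [ 0.58  -0.181]
yellow_tape [0.588 0.062] [0.579 0.061]
white_tape [0.472 0.382] [0.47 0.38]
bottle_cup [0.438 0.154] [0.438 0.166]
tape_post [0.435 0.038] [0.445 0.073]
vial_cup [ 0.449 -0.069] [ 0.453 -0.046]
caddy [0.437 0.032] [0.439 0.074]
```

View pics/both.png

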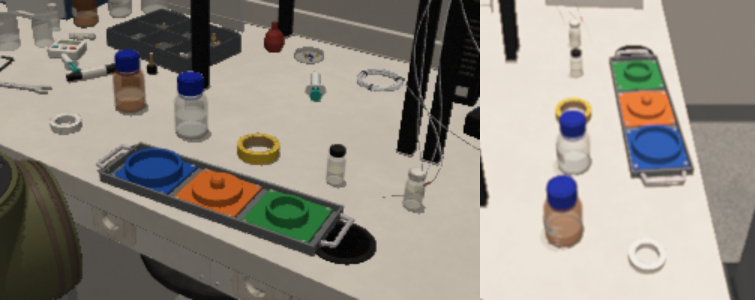

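View pics/side0.png

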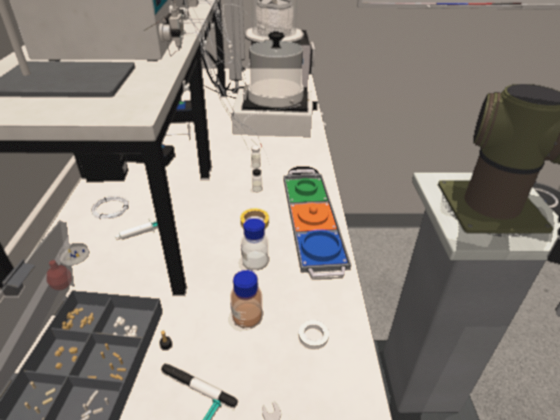

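The order along y is amber, clear, yellow, black vial, white vial. The tray lies at x≈0.44 with blue, orange and green from left to right. Next I take close wrist views.

```bash
cat >> h.py <<'E'
from scipy.optimize import least_squares
def cyl(segs,n=40): # [(r,z)...]
    t=np.linspace(0,2*np.pi,n,endpoint=False)
    return np.vstack([np.c_[r*np.cos(t),r*np.sin(t),0*t+z] for r,z in segs])
SH=dict(bottle=cyl([(.028,0),(.028,.065),(.017,.085),(.017,.104)]),vial=cyl([(.0135,0),(.0135,.045),(.011,.059)]),
 yellow_tape=cyl([(.0335,0),(.0335,.018)]),white_tape=cyl([(.026,0),(.026,.013)]))
def edges(b): return np.array([b[0],b[1],b[0]+b[2],b[1]+b[3]])
def fitxy(name,obs,x0):  # obs: [(cal,box)]
    P=SH.get(name,SH.get(name.split("_")[-1]))
    def f(p):
        r=[]
        for cal,b in obs:
            q=proj(cal,P+[p[0],p[1],0]);r+=list(np.r_[q.min(0),q.max(0)]-edges(b))
        return r
    s=least_squares(f,x0,loss="soft_l1",f_scale=2.);return s.x,np.abs(f(s.x)).reshape(-1,4).mean(1).round(1)
RX=np.array([[0,1,0],[1,0,0],[0,0,-1.]])   # closes along world x, tool x=+y
RX2=RX@np.diag([-1,-1,1.])
E
python3 - <<'E'
from h import *
print(np.round(manip.get_state()["eef_rot"],2).tolist())
for R in(RX,RX2):
    for p in([.585,.328,.036],[.58,-.07,.02],[.44,.16,.3],[.44,-.06,.3],[.5,.23,.3]):
        q=ik(p,R);print(p,None if q is None else np.round(q,0))
E
```

```text
[[-0.92, 0.39, 0.0], [0.39, 0.92, 0.0], [0.0, 0.0, -1.0]]
[0.585, 0.328, 0.036] [ 29.  36.  -3.  50.   0. 119.]
[0.58, -0.07, 0.02] [ -7.  30. -19.  42.   0.  83.]
[0.44, 0.16, 0.3] [ 20.   8.  -7.  75.   0. 110.]
[0.44, -0.06, 0.3] [-8.  6. -9. 75.  0. 82.]
[0.5, 0.23, 0.3] [ 25.  16.   4.  78.   0. 115.]
[0.585, 0.328, 0.036] [ 29.  36.  -3.  50.   0. -61.]
[0.58, -0.07, 0.02] [ -7.  30. -19.  42.   0. -97.]
[0.44, 0.16, 0.3] [ 20.   8.  -7.  75.   0. -70.]
[0.44, -0.06, 0.3] [ -8.   6.  -9.  75.   0. -98.]
[0.5, 0.23, 0.3] [ 25.  16.   4.  78.   0. -65.]
```

```bash
cat > look.py <<'E'
from h import *
import pickle
O={};ims=[]
names="amber_bottle clear_bottle black_vial white_vial yellow_tape white_tape".split()
x0=dict(amber_bottle=(.585,.328),clear_bottle=(.577,.198),black_vial=(.581,-.071),white_vial=(.583,-.187),yellow_tape=(.583,.062),white_tape=(.471,.381))
def take(c):
    cal=vision.calibration(c);im=vision.get_image(c);ims.append(im)
    for n in names:
        bs=[b for b in models.boxes_of(c,n) if b["conf"]>.3]
        P=SH.get(n,SH.get(n.split("_")[-1]));q=proj(cal,P+[*x0[n],0]);e=np.r_[q.min(0),q.max(0)]
        bs=[b for b in bs if np.abs(edges(b["box"])-e).mean()<(8 if c!="wrist" else 25) and min(edges(b["box"])[:2])>2 and edges(b["box"])[2]<558 and edges(b["box"])[3]<418]
        if bs:O.setdefault(n,[]).append((cal,bs[0]["box"]))
    for n in("bottle_cup","tape_post","vial_cup"):
        for r in models.regions_of(c,n)[:1]:
            m=r["mask"].astype(np.uint8);ct=max(cv2.findContours(m,0,2)[0],key=cv2.contourArea)
            z=.008
            w=np.array([atz(cal,*p[0],z) for p in ct],np.float32)*1000
            print(c,n,round(r["conf"],2),[np.round(a,1) for a in cv2.minAreaRect(w)])
take("scene");take("side")
for p in([.5,.19,.3],[.5,-.06,.3]):
    manip.goto(p,RX);take("wrist")
for n in names: print(n,*fitxy(n,O[n],x0[n]))
save("w12",np.hstack([cv2.resize(i,(400,300)) for i in ims[2:]]))
print(manip.get_state()["time_s"])
E
python3 look.py
```

```text
scene bottle_cup 0.84 [array([451.5, 163.3]), array([106.4, 110. ]), np.float64(5.4)]
scene tape_post 0.84 [array([453.4,  49.3]), array([92.3, 99.9]), np.float64(6.4)]
scene vial_cup 0.71 [array([461.6, -60.1]), array([89.9, 99. ]), np.float64(4.6)]
side bottle_cup 0.58 [array([437.1, 155.9]), array([ 95.1, 112.7]), np.float64(2.6)]
side tape_post 0.67 [array([446. ,  48.4]), array([ 91. , 102.8]), np.float64(4.3)]
side vial_cup 0.61 [array([453.8, -59.5]), array([ 96., 102.]), np.float64(4.4)]
wrist bottle_cup 0.73 [array([440.3, 159.8]), array([93.3, 97.7]), np.float64(4.5)]
wrist tape_post 0.8 [array([448.5,  49.8]), array([95. , 99.9]), np.float64(4.8)]
wrist vial_cup 0.63 [array([457.7, -58.3]), array([94.2, 97.1]), np.float64(3.9)]
wrist bottle_cup 0.71 [array([442.6, 125.2]), array([96.3, 34.9]), np.float64(0.1)]
wrist tape_post 0.93 [array([448.5,  49.6]), array([93.7, 97.7]), np.float64(4.5)]
wrist vial_cup 0.83 [array([458.2, -59.5]), array([95.8, 98.4]), np.float64(4.7)]
amber_bottle [0.592809   0.33501851] [2.4 1.9 2. ]
clear_bottle [0.58122424 0.19017158] [1.  3.1 1.7]
black_vial [ 0.58187532 -0.07194832] [0.7 2.5 0.9 1.8]
white_vial [ 0.5879773  -0.18702539] [1.4 1.7 1. ]
yellow_tape [0.58454654 0.06252739] [0.9 0.8 1.1]
white_tape [0.47192778 0.37489538] [1.8]
6.1917
```

View pics/w12.png

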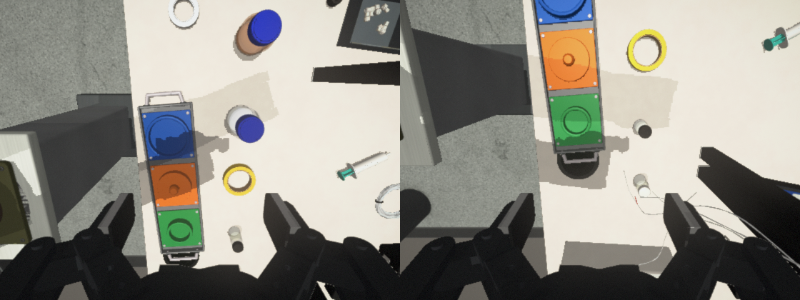

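Wrist views agree on the three holder centres: (0.440,0.160), (0.4485,0.050) and (0.458,-0.060), with the right sizes, spacing and yaw 4.6°. I refine the amber bottle from above, then pick it.

```bash
cat >> h.py <<'E'
CUP=dict(bottle=np.array([.440,.1595]),tape=np.array([.4486,.0497]),vial=np.array([.458,-.0597]))
def refine(n,x0,dz=.3):
    manip.goto([x0[0],x0[1]-.08,dz],RX);cal=vision.calibration("wrist");im=vision.get_image("wrist")
    bs=models.boxes_of("wrist",n);print([(np.round(b["box"]),round(b["conf"],2)) for b in bs])
    c=[fitxy(n,[(cal,b["box"])],x0) for b in bs]
    c=[a for a in c if np.hypot(*(a[0]-x0))<.025];print(n,c);return c[0][0],im
def info(t):
    s=manip.get_state();print(t,round(s["time_s"],1),s["tool_pos"],"open",round(s["opening"],4),"grip",round(s["grip_force"],1),"F",np.round(s["force"],1))
E
python3 - <<'E'
from h import *
p,im=refine("amber_bottle",np.array([.593,.335]))
save("amb",im)
manip.goto([*p,.2],RX);info("above")
print(manip.move_linear([*p,.036],feed=.1,stop_force=6));info("at")
set_gripper(.0,squeeze=40);info("grip")
manip.move_linear([*p,.07],feed=.06);info("lift")
im=vision.get_image("wrist");im2=vision.get_image("side")
save("amb2",np.hstack([cv2.resize(im,(400,300)),cv2.resize(im2,(400,300))]))
E
```

```text
[(array([250.,  84.,  51.,  49.]), 0.9)]
amber_bottle [(array([0.59134421, 0.33186083]), array([1.1]))]
above 8.1 [0.59153736 0.33087159 0.20065904] open 0.0851 grip 0.0 F [ 0.3 -0.3 -0.6]
False
at 9.9 [0.59186879 0.33214266 0.03675665] open 0.0858 grip 0.0 F [0.  0.4 0. ]
grip 10.3 [0.59147764 0.33207226 0.0366693 ] open 0.0548 grip 43.1 F [-1.   0.   3.9]
lift 11.0 [0.59129228 0.33181938 0.07003247] open 0.0547 grip 42.7 F [-0.9  0.4 -2.6]
```

View pics/amb2.png

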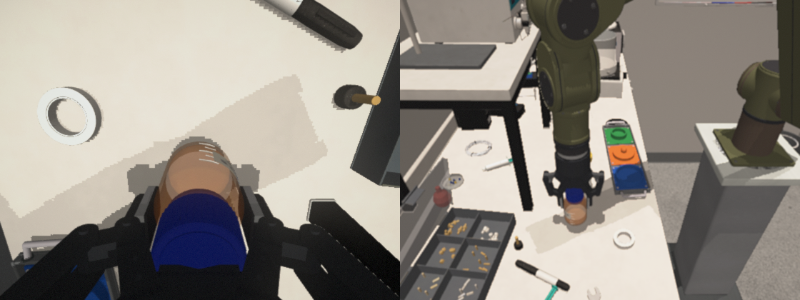

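The wrist view shows the bottle between the pads and lifted. I carry it to the blue cup.

```bash
python3 - <<'E'
from h import *
c=CUP["bottle"];x,y,z=manip.get_state()["tool_pos"]
manip.move_linear([x,y,.21],feed=.15);manip.move_linear([*c,.21],feed=.15)
manip.move_linear([*c,.065],feed=.1);info("pre")
print(manip.move_linear([*c,.044],feed=.02,stop_force=4));info("down")
set_gripper(.075);info("open")
manip.move_linear([*c,.22],feed=.1)
cs=[.5846,.0625]
p,im=refine("yellow_tape",np.array(cs));im2=vision.get_image("scene")
save("pl1",np.hstack([cv2.resize(im,(400,300)),cv2.resize(im2[140:320,150:390],(400,300))]))
np.save("yt.npy",p);info("end")
E
```

```text
pre 15.5 [0.44055659 0.15970482 0.06553258] open 0.0552 grip 42.6 F [-0.6 -0.1 -2.4]
True
down 16.3 [0.43977849 0.15940819 0.04758882] open 0.0547 grip 43.3 F [-0.7  0.2  4. ]
open 16.6 [0.4386237  0.15901732 0.04669978] open 0.0753 grip 0.0 F [-0.7 -0.2 -0. ]
[(array([252.,  80.,  55.,  54.]), 0.57)]
yellow_tape [(array([0.58500156, 0.06329456]), array([0.8]))]
end 19.6 [ 0.58362297 -0.01606315  0.29960237] open 0.0752 grip 0.0 F [ 0.3  0.4 -0.5]
```

View pics/pl1.png

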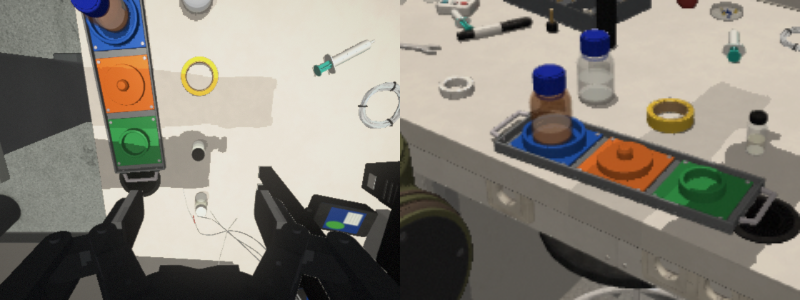

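The bottle stands in the blue cup, and contact came at the expected height. Next is the tape roll.

```bash
python3 - <<'E'
from h import *
p=np.load("yt.npy")
set_gripper(.080);manip.goto([*p,.12],RX)
manip.move_linear([*p,.02],feed=.1)
print(manip.move_linear([*p,-.002],feed=.02,stop_force=4));info("at")
set_gripper(0,squeeze=25);info("grip")
z=manip.get_state()["tool_pos"][2];np.save("zt.npy",z)
manip.move_linear([*p,.08],feed=.06);info("lift")
im=vision.get_image("wrist");im2=vision.get_image("scene")
save("tape",np.hstack([cv2.resize(im,(400,300)),cv2.resize(im2[140:320,150:390],(400,300))]))
E
```

```text
False
at 23.0 [ 0.58514452  0.06332716 -0.00184722] open 0.08 grip 0.0 F [-0.5 -0.1 -0.5]
grip 23.3 [ 0.58511699  0.06332006 -0.00146108] open 0.065 grip 27.6 F [-2.   0.   4.2]
lift 24.8 [0.58462816 0.0632359  0.07952937] open 0.0651 grip 27.8 F [ 0.2 -0.6 -0.3]
```

View pics/tape.png

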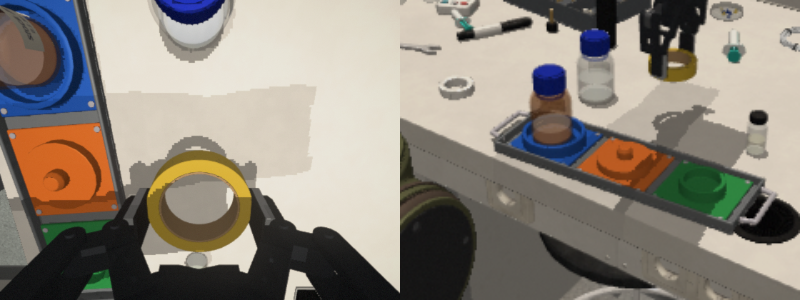

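The roll is held level. I place it over the orange post, then look at the vial.

```bash
python3 - <<'E'
from h import *
c=CUP["tape"]
manip.move_linear([*c,.08],feed=.15);manip.move_linear([*c,.04],feed=.08);info("pre")
print(manip.move_linear([*c,.0175],feed=.02,stop_force=4));info("down")
manip.wait(.2);set_gripper(.080);info("open")
manip.move_linear([*c,.22],feed=.1)
p,im=refine("black_vial",np.array([.582,-.072]));im2=vision.get_image("scene")
save("pl2",np.hstack([cv2.resize(im,(400,300)),cv2.resize(im2[140:320,150:390],(400,300))]))
np.save("bv.npy",p);info("end")
E
```

```text
pre 26.6 [0.44887506 0.04974689 0.03998144] open 0.0647 grip 27.8 F [0.2 0.4 0.2]
True
down 27.6 [0.44837771 0.04968921 0.01955413] open 0.0648 grip 28.2 F [0.8 0.2 5. ]
open 28.1 [0.44728638 0.04957014 0.01878709] open 0.0802 grip 0.0 F [0.1 0.6 1. ]
[(array([270.,  97.,  20.,  23.]), 0.62)]
black_vial [(array([ 0.58334436, -0.07174436]), array([0.9]))]
end 31.4 [ 0.58134715 -0.15049763  0.29981819] open 0.0796 grip 0.0 F [0.7 0.8 0.2]
```

View pics/pl2.png

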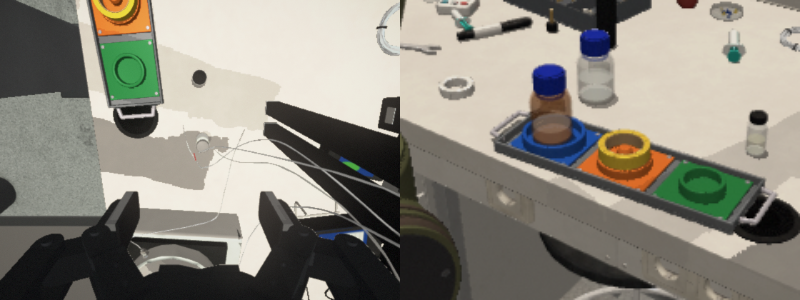

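The roll lies flat round the post. Next is the vial.

```bash
python3 - <<'E'
from h import *
p=np.load("bv.npy")
set_gripper(.060);manip.goto([*p,.13],RX)
print(manip.move_linear([*p,.020],feed=.08,stop_force=4));info("at")
set_gripper(0,squeeze=20);info("grip")
manip.move_linear([*p,.12],feed=.08);info("lift")
im=vision.get_image("wrist");im2=vision.get_image("scene")
save("vial",np.hstack([cv2.resize(im,(400,300)),cv2.resize(im2[140:320,190:430],(400,300))]))
E
```

```text
False
at 34.0 [ 0.58388836 -0.07180484  0.0205978 ] open 0.0596 grip 0.0 F [-0.1  0.2  1. ]
grip 34.4 [ 0.58363525 -0.07177698  0.02039784] open 0.0265 grip 20.7 F [-0.2  0.1  3. ]
lift 35.8 [ 0.58285654 -0.07166032  0.11934492] open 0.0265 grip 20.6 F [-0.3  0.2 -0.3]
```

View pics/vial.png

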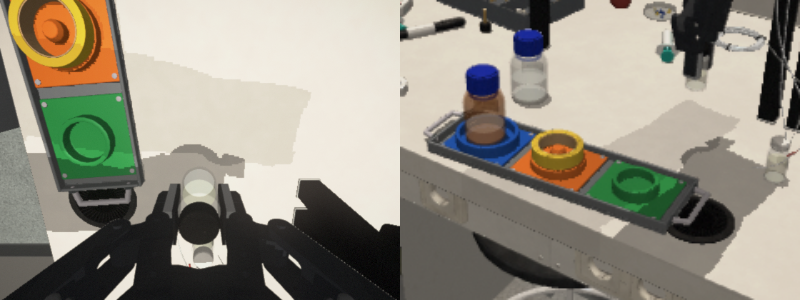

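The vial is held upright. I place it in the green cup.

```bash
python3 - <<'E'
from h import *
c=CUP["vial"]
manip.move_linear([*c,.12],feed=.15);manip.move_linear([*c,.045],feed=.08);info("pre")
print(manip.move_linear([*c,.029],feed=.015,stop_force=3));info("down")
manip.wait(.2);set_gripper(.05);info("open")
manip.move_linear([*c,.2],feed=.08)
manip.goto([.44,-.02,.3],RX)
cal=vision.calibration("wrist");im=vision.get_image("wrist");im2=vision.get_image("scene")
for n,k,dz in(("amber_bottle","bottle",.011),("yellow_tape","tape",.021),("black_vial","vial",.011)):
    P=SH.get(n,SH.get(n.split("_")[-1]))
    for b in models.boxes_of("wrist",n)[:1]:
        f=lambda p:(lambda q:np.r_[q.min(0),q.max(0)]-edges(b["box"]))(proj(cal,P+[p[0],p[1],dz]))
        s=least_squares(f,CUP[k]);print(n,round(b["conf"],2),s.x-CUP[k],np.abs(s.fun).mean())
save("fin",np.hstack([cv2.resize(im,(400,300)),cv2.resize(im2[140:320,170:410],(400,300))]));info("end")
E
```

```text
pre 38.0 [ 0.45851179 -0.0597548   0.04537987] open 0.027 grip 20.6 F [ 0.5  0.3 -0.2]
True
down 38.9 [ 0.45784184 -0.05965956  0.03140363] open 0.0265 grip 20.9 F [-0.9  0.3  3.8]
open 39.4 [ 0.45664711 -0.0595269   0.03061326] open 0.0502 grip 0.0 F [-0.2  0.3  0.4]
amber_bottle 0.59 [ 0.00109123 -0.01611161] 7.976394689929038
yellow_tape 0.58 [0.00021897 0.00092198] 0.11379704646131117
black_vial 0.81 [4.15716514e-05 1.73974290e-03] 0.6243814548995346
end 42.4 [ 0.43932021 -0.02025122  0.29864818] open 0.0498 grip 0.0 F [ 0.7 -0.3 -0.1]
```

View pics/fin.png

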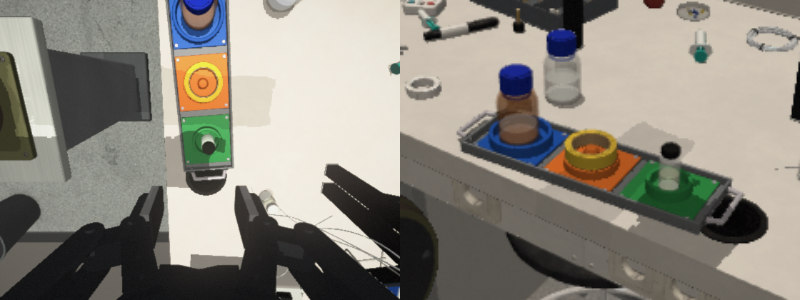

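All three items are seated. The amber fit residual only reflects the bottle being cropped at the image edge; the cup limits its offset to 9 mm, and it seated at the right height.

```bash
python3 -c "
from h import *
print(manip.sign_off())"
```

```text
the job is handed in; nothing more can be done
None
```

The job is handed in at about 42 s of the 96 s allowed: the amber bottle is in the blue cup, the black-capped vial in the green cup and the yellow roll over the orange post; all three seated at the expected height, the look-alikes were not touched, and sign-off returned no verdict.

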